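Swing the batten round the post into the planing jig

ROBOT

A 6-joint arm with a two-finger parallel gripper is mounted at the origin on the work surface. World frame = base frame: x ahead of the robot, y to its left, z up, the work surface at z = 0. Lengths are in m, angles in degrees, forces in N, time in s.
With the tool pointing down it reaches from about 0.25 to 0.725 m from the base axis. Payload 9.7 kg.
Tool frame: the origin (TCP) lies at the very end of the fingers, on their centre line; the grasp point (between the pads) lies 19 mm behind it; z points along the fingers, y is the direction in which the jaws open and shut (so a half turn about z gives the same grasp; the last joint's range is limited). The gripper opens to 85 mm and grips with 20 to 120 N. Pads are 22 mm wide; open, the fingers measure 114 mm over their backs; the gripper's body (76 mm by 85 mm) begins 54 mm behind the grasp point. The pads swing forward as they close: fully open they stand 13 mm farther back than shut.
Start: joints at [-69.156, 4.979, 10.078, 95.1, 0, 90], TCP at [0.196, -0.514, 0.231] pointing down, gripper open.
Joint ranges: [-179.16, 179.16], [-48.56, 103.87], [-65.8, 70.77], [-126.05, 130.52], [-82.76, 87.17], [-180, 180]. Speed limits (degrees/s): [127.2, 127.2, 147.25, 180, 180, 180].

INTERFACE

Orientations are given as [roll, pitch, yaw] about the fixed x, y, z axes, in that order (R = Rz(yaw) Ry(pitch) Rx(roll)).
In Python, from workcell import bot gives the robot as it stands. The module is installed in compiled form; this text tells all that it offers.
- The arm moves only by the tool arm_command, never from a script. Its argument "increments" is a list of rows, each a list of 7 numbers: the gripper command: -1 is fully open, 1 is shut, values between are in proportion, then the shift along the tool's x, y, z in cm, then the turn, a rotation vector about the tool's x, y, z in degrees. In form: [[gripper, x, y, z, rx, ry, rz], ...]. A call has 1 to 10 rows; each row shifts and turns the commanded pose from where the row before left it, along the tool's axes as they then stand; what a row does not reach is not made up. A row lasts 1/8 s, in which the tool goes at most 62.5 mm and 10.7 degrees, less where a joint would pass 70% of its speed; a pose out of reach is approached as far as the arm can. A call is refused whole if a number of a shift passes 6.25 or a number of a turn 10.7, either way. A call with a gripper value outside its range is refused whole. The fingers move at their own pace and stop on an object; "grip_force" is the grip in N (left out, the last holds). Time passes only in rows, so rows that do not move let the fingers close. It gives the time, the measured TCP pose, the force and the opening at its end, in the units of the state.
- bot.get_obs(): the state, without advancing time (a new reading comes with each control period).
- bot.camera(name): name is "scene" or "top"; returns a dict with "color" (420x560x3 uint8, red, green, blue), "fx", "fy", "cx", "cy" (pixels), "k1" (the pictures are not rectified: a ray, as slopes to the right and down, at radius r is drawn at 1 + k1 r^2 times it, then the intrinsics apply), "origin" and "attitude" of the camera in the world. Camera axes: x right, y up, looking along -z (the intrinsics and any distortion apply to the point x, -y, -z); pixel columns grow to the right and rows downward; lengths in m; the calibration is good to about 2 mm. A picture is of the moment at which its call begins. There is no depth.
- bot.job_done(): hands the job in, once; it reports no verdict.
The state is a dict: "time": time; "q": joint angles; "qd": joint speeds; "joint_efforts": joint torques, N m; "ee_pos": TCP position; "tcp_rot": TCP orientation; "wrist_force": force on the tool from outside, world axes, zero at the start; "torque": the same for the moment, N m; "opening": finger opening in m.
Only numpy, scipy, OpenCV 4.12 (cv2) and the standard library are available. Lean on these libraries where they do the work, as an engineer would, in place of code of your own. Each camera call takes 0.05 s, during which the arm holds its last target. There are 200 camera calls.

TASK

Tuck the near end of the loose long batten between the steel post and the fence, and by pushing near its free end swing the batten about the post, so that the tucked end bears on the post, until it is in line with the fence. Then press the batten flush against the fence's facing, firmly enough to feel about 11 N, and after that slide it along the facing until its end butts firmly (about 6 N) against the wooden end stop; leave it there, flat on the board and in line. Never push harder than about 16 N against fence, post or stop, and leave the other things on the bench where they are.

Things in the scene. Friction and masses are not known exactly. Their poses are not given: they have to be found in the camera images.
- board: Planing jig: plywood base board, 300 (x) x 420 (y) x 12 mm, fixed to the bench; origin at the centre of its underside. Its x axis points away from the robot towards the fence, its y axis runs along the fence, its top is at z = 12 mm. The fence runs along its far side; post and stop stand near its -y end. Leaning down on the batten while pushing it makes it drag on the board (friction about 0.6).
- fence: Rigid wooden fence on the board, axes as the board's, origin at board (0, 0, 12 mm). Board y -170 to +90 mm. Its flat vertical facing, 32 mm high, looks to the robot; it is adjustable and lies somewhere between board x = 69 and 85 mm, setting unknown: find it by touch. A lip above overhangs to board x = 60 mm, 35 to 45 mm above the board: the batten goes in sideways under it.
- post: Upright steel post, 20 mm diameter, 55 mm high, fixed on the board; origin at the centre of its foot, at board x = +15, y = -85 mm. The gap between post and facing is 44 to 60 mm, the batten is 40 mm wide.
- stop: Wooden end stop block fixed on the board, 60 (x) x 22 (y) x 30 mm high; origin at the middle of the lower edge of its face that the batten butts against, at board x = +55, y = -120 mm; this face looks to the board's +y.
- batten: The long loose wooden batten, 40 (x) x 240 (y) x 30 mm high, about 0.3 kg; origin under its centre, y along its length. Seated, axes parallel to the board's, -y end at the stop. It starts turned 0.3 to 0.55 rad (+y end towards the robot), its -y end short of the post. Tucked in 5 to 12 mm past the post it can be swung by pushing within 40 mm of its +y end; pushed nearer the middle it hardly bears on the post.
- batten_end (a point): Centre of the batten's -y end face (the end that goes behind the post), 120 mm from the batten's middle, 15 mm above its underside.
- block: Bystander: small wooden block, 45 x 35 x 25 mm, on the board's corner near the robot; origin under its centre.
- wedge: Bystander: thin wooden strip, 25 x 60 x 14 mm, near the board's edge towards the robot; origin under its centre.
- offcut_short: Bystander: short batten offcut, 40 x 130 x 30 mm, on the bench; origin under its centre.
- offcut_wide: Bystander: wide plank offcut, 110 x 170 x 22 mm, on the bench; origin under its centre.
- can: Bystander: open tin can, 103 mm wide, 124 mm high, on the bench; origin under its centre.
- screwdriver: Bystander: screwdriver, 240 mm long, lying on the bench.
- glue: Bystander: glue bottle, 60 mm wide, 150 mm high, standing on the bench; origin under its centre.
Not all that is in view belongs to the job. What is shaped like the batten but purple or turquoise is not meant.

How it is judged (in metres and radians):
On the way, in this order (a step that is already met when the one before it is completed fails the run):
1. the batten's near end is tucked past the post and touches it while the batten is still askew (more than 0.1 rad) (contact force between batten and post above 0.03 N and angle between the y axis of batten and the y axis of board, either way round above 0.1 rad and y of post in the frame of batten between -0.121 and -0.08 m and x of post in the frame of batten below -0.02 m), for 0.04 s.
2. swung into line (within 0.015 rad) and pressed against the facing with at least 5 N (contact force between batten and fence above 5 N and angle between the y axis of batten and the y axis of board, either way round below 0.015 rad), for 0.2 s.
3. slid along to butt the stop with at least 3 N, still in line (within 0.025 rad) (contact force between batten and stop above 3 N and angle between the y axis of batten and the y axis of board, either way round below 0.025 rad), for 0.1 s.
At the end, for the whole second after the job is handed in: The batten lies flat on the board and at rest between post and facing, in line with the fence within 0.02 rad, its end face centre within 2.5 mm of the stop and between board x = 47 and 66.5 mm (angle between the y axis of batten and the y axis of board, either way round below 0.02 rad and y of batten_end in the frame of board between -0.1225 and -0.1175 m and x of batten_end in the frame of board between 0.047 and 0.0665 m and angle between batten's own z axis and vertical below 0.04 rad and height (world z) of batten below 0.016 m and linear speed of batten below 0.01 m/s); the robot touches nothing.
It fails at once if the batten pushed against the fence with more than 20 N (contact force between batten and fence above 20 N).
It fails at once if the batten pushed against the post with more than 20 N (contact force between batten and post above 20 N).
It fails at once if the batten pushed against the stop with more than 20 N (contact force between batten and stop above 20 N).
It fails at once if fence, post or stop hit by the robot with more than 20 N (contact force between any of the arm, the fingers and fence above 20 N or contact force between any of the arm, the fingers and post above 20 N or contact force between any of the arm, the fingers and stop above 20 N).
It fails at once if a bystander moved more than 25 mm (distance of any of block, wedge, offcut_short, offcut_wide, can, screwdriver, glue from where it was at the start of the episode above 0.025 m).
It also fails if it takes over 72 s, if anything falls off the work surface, if the arm or the gripper's body presses on something with over 40 N, if the wrist force passes 120 N, or if a joint passes its speed limit or range.

## Working session

There is one attempt and no reset: what is moved stays moved. The work goes in short steps, Python scripts to look and compute and a tool call to move; the robot and the scene stay as the last step left them, time stands still between calls to the robot, and variables do not carry over. Pictures are saved under pics/ and viewed, about 8 in all and at most 12, crops included, and the job is handed in when it is done.

Besides the shell and the picture viewer there is one more tool, called after ">>>" as a command line: name --pt "numbers of a row" for each row, then --argument value for the rest. arm_command: Moves the arm, as the interface text tells. Its arguments: {"type":"object","properties":{"increments":{"type":"array"},"grip_force":{"type":"number"}},"required":["increments"]}

```bash
mkdir -p pics; cat > h.py <<'E'
import numpy as np, cv2
from workcell import bot
from scipy.spatial.transform import Rotation as R
def rot(c):
    a=np.array(c['attitude'],float)
    if a.shape==(3,3): return a
    if a.size==4: return R.from_quat(a).as_matrix()
    return R.from_euler('xyz',a,degrees=True).as_matrix()
def ray(c,u,v):
    K=np.array([[c['fx'],0,c['cx']],[0,c['fy'],c['cy']],[0,0,1.]])
    p=cv2.undistortPoints(np.array([[[u,v]]],float),K,np.array([c['k1'],0,0,0.]))[0,0]
    return rot(c)@np.array([p[0],-p[1],-1])
def plane(c,u,v,z):
    d=ray(c,u,v);o=np.array(c['origin']);return (o+d*(z-o[2])/d[2])
def proj(c,P):
    q=rot(c).T@(np.array(P)-c['origin']);x,y=q[0]/-q[2],-q[1]/-q[2];s=1+c['k1']*(x*x+y*y)
    return c['fx']*x*s+c['cx'],c['fy']*y*s+c['cy']
def save(c,n): cv2.imwrite('pics/'+n,c['color'][:,:,::-1])
E
python3 - <<'E'
from h import *
for n in('scene','top'):
    c=bot.camera(n);save(c,n+'0.png');print({k:v for k,v in c.items() if k!='color'})
print(bot.get_obs())
E
```

```text
{'fx': 522.4942342240545, 'fy': 522.4942342240545, 'cx': 276.04454357232044, 'cy': 209.79144320071987, 'k1': 0.05887653748711114, 'origin': array([1.36913641, 0.90039313, 0.91129855]), 'attitude': array([ 54.52669251,  -0.18123267, 132.16634546])}
{'fx': 516.7024887759093, 'fy': 516.7024887759093, 'cx': 280.474111166288, 'cy': 216.4891078330188, 'k1': -0.19726705700925962, 'origin': array([0.30798133, 0.09636764, 1.62239103]), 'attitude': array([  4.32896197,  -0.62841859, -90.2063321 ])}
{'time': 0.1, 'q': array([-6.91551581e+01,  5.00791748e+00,  1.00382146e+01,  9.50999657e+01,
        2.05394730e-04,  8.99998247e+01]), 'qd': array([-0.02146085, -0.09345667,  0.17219002,  0.01073458,  0.03025195,
        0.04696987]), 'joint_efforts': array([ 2.36678403e-03, -5.21564054e+01,  4.65651977e+01,  1.60637079e-02,
        9.39895244e-05, -2.70473180e-06]), 'ee_pos': array([ 0.19563613, -0.51380116,  0.23064729]), 'tcp_rot': array([-1.79930331e+02, -2.05607675e-04,  2.08450169e+01]), 'wrist_force': array([0.19416094, 0.10590779, 0.42113633]), 'torque': array([-0.00142027,  0.00586683, -0.01160661]), 'opening': 0.08544772469867037}
```

View pics/top0.png

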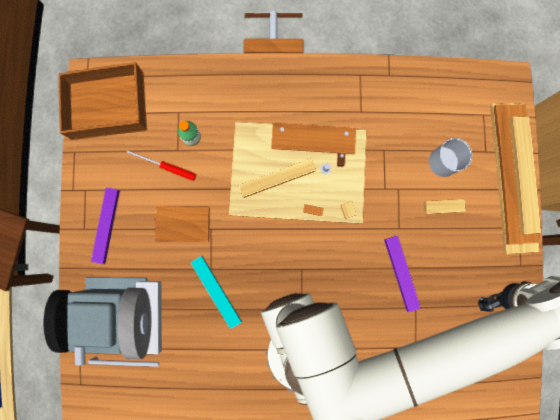

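View pics/scene0.png

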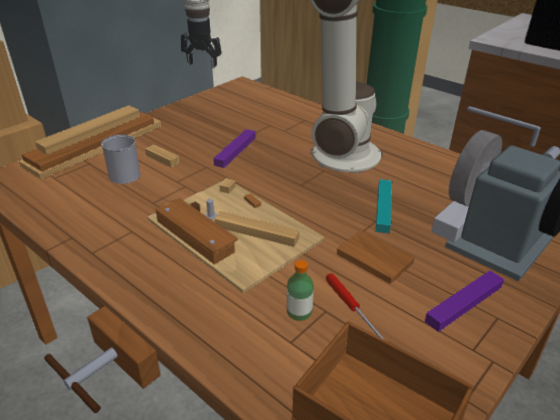

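Candidates for the batten: the wooden strip on the board at top (278,178), purple (105,225) and (402,274), turquoise (215,292), the short offcut (445,206), and the shelf planks (520,180). I choose the one on the board at (278,178), which spans about (243,190) to (315,165). The post is at (326,169), the stop at (341,158) and the lip around (314,138).

```bash
python3 - <<'E'
from h import *
c=bot.camera('top');im=c['color'][112:232,222:378]
cv2.imwrite('pics/crop.png',cv2.resize(im[:,:,::-1],None,fx=5,fy=5,interpolation=cv2.INTER_CUBIC))
c=bot.camera('scene');im=c['color'][165:290,140:330]
cv2.imwrite('pics/crops.png',cv2.resize(im[:,:,::-1],None,fx=4.2,fy=4.2,interpolation=cv2.INTER_CUBIC))
E
```

```text
(no output)
```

View pics/crop.png

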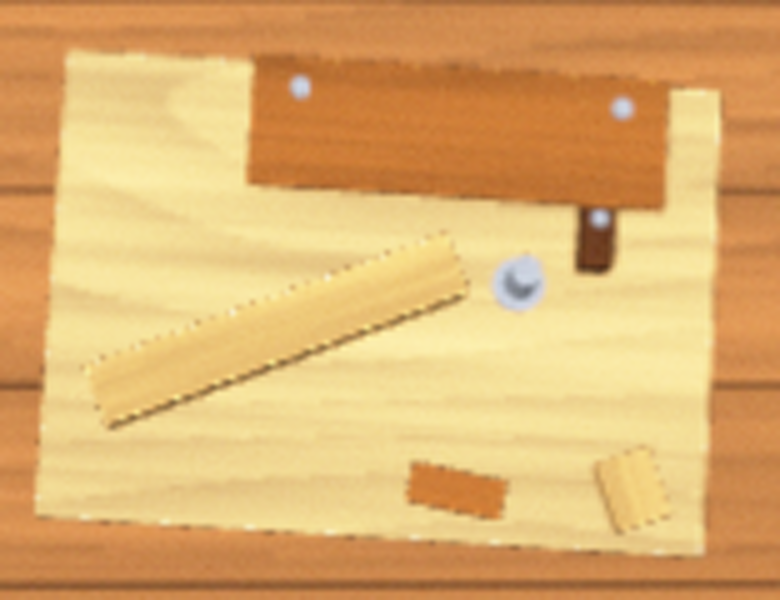

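View pics/crops.png

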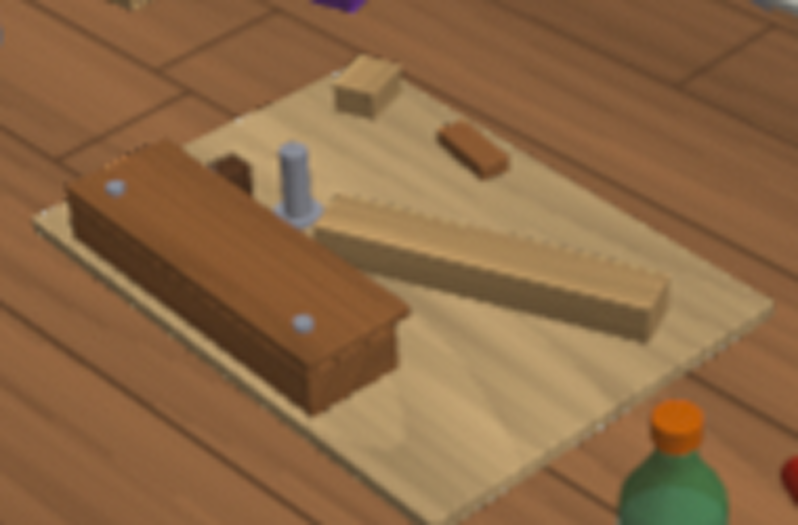

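The crops confirm the choice: a wooden batten at crop (88..467, 234..427), with its right end just short of the post (519,283). The stop is at (597,240) and the lip edge runs (248,185)→(665,208).

```bash
cat >> h.py <<'E'
def fitrect(P,Q):  # rigid 2D fit Q(local)->P(world)
    P=np.array(P);Q=np.array(Q,float);p=P.mean(0);q=Q.mean(0);H=(Q-q).T@(P-p)
    a=np.arctan2(H[0,1]-H[1,0],H[0,0]+H[1,1]);M=np.array([[np.cos(a),-np.sin(a)],[np.sin(a),np.cos(a)]])
    t=p-M@q;return t,a,np.linalg.norm(P-(Q@M.T+t),axis=1)
E
python3 - <<'E'
from h import *
c=bot.camera('top')
g=lambda x,y,z:plane(c,222+(x+.5)/5-.5,112+(y+.5)/5-.5,z)[:2]
B=[g(*p,.012) for p in [(66,50),(720,90),(703,553),(36,515)]]
t,a,r=fitrect(B,[(.15,.21),(.15,-.21),(-.15,-.21),(-.15,.21)]);print('board',t,np.degrees(a),r)
M=np.array([[np.cos(a),-np.sin(a)],[np.sin(a),np.cos(a)]]);tb=lambda p:M.T@(np.array(p)-t)
T=[g(*p,.042) for p in [(88,368),(446,233),(468,291),(109,427)]]
tt,aa,r=fitrect(T,[(.02,.12),(.02,-.12),(-.02,-.12),(-.02,.12)]);print('batten w',tt,np.degrees(aa),r,'board',tb(tt),aa-a)
print('post foot',tb(g(519,283,.012)),'top',tb(g(526,270,.067)))
print('lip',tb(g(248,185,.057)),tb(g(665,208,.057)),'stop top',[tb(g(*p,.042)) for p in[(578,270),(612,272)]])
print('wedge',tb(g(457,490,.026)),'block',tb(g(633,490,.037)))
s=bot.camera('scene')
print('scene check, proj board corners/4.2', [tuple((np.array(proj(s,[*(t+M@np.array(q)),.012]))-[140,165])*4.2) for q in [(.15,-.21),(-.15,-.21),(-.15,.21)]])
print('batten proj',[tuple((np.array(proj(s,[*(tt+fx),.042]))-[140,165])*4.2) for fx in [np.array([[np.cos(aa),-np.sin(aa)],[np.sin(aa),np.cos(aa)]])@np.array(q) for q in [(.02,.12),(.02,-.12),(-.02,-.12),(-.02,.12)]]])
E
```

```text
board [0.57252289 0.02212073] -3.397749021867676 [0.00059194 0.00129405 0.00076894 0.00118662]
batten w [0.54849206 0.08807841] 20.757713933432854 [0.00178156 0.00117046 0.00168531 0.00104032] board [-0.02789771  0.0644175 ] 0.4215923609135141
post foot [ 0.01511456 -0.08569797] top [ 0.01373562 -0.08469411]
lip [0.0585042  0.08807615] [ 0.05983371 -0.17017056] stop top [array([ 0.02027089, -0.11940748]), array([ 0.02033476, -0.14070644])]
wedge [-0.11969988 -0.05200611] block [-0.11447661 -0.16037609]
scene check, proj board corners/4.2 [(np.float64(30.24507668393345), np.float64(217.92299349758486)), (np.float64(364.8252883409686), np.float64(57.17596051005842)), (np.float64(776.4226481091354), np.float64(300.4734696251485))]
batten proj [(np.float64(650.9043769744544), np.float64(306.08165325385943)), (np.float64(311.914720355976), np.float64(223.30619352098975)), (np.float64(338.6833504947566), np.float64(190.88571719103768)), (np.float64(671.7181069113076), np.float64(270.29731329887875))]
```

>>> arm_command --pt "-1 2.5 -2.1 0 0 0 0" --pt "-1 4.5 -3.9 0 0 0 0" --pt "-1 4.5 -3.9 0 0 0 0" --pt "-1 4.5 -3.9 0 0 0 0" --pt "-1 4.5 -3.9 0 0 0 0" --pt "-1 4.5 -3.9 0 0 0 0" --pt "-1 4.5 -3.9 0 0 0 0" --pt "-1 4.5 -3.9 0 0 0 0" --pt "-1 4.5 -3.9 0 0 0 0" --pt "-1 4.5 -3.9 0 0 0 0"

```text
time: 1.55
ee_pos: [0.4658, -0.0114, 0.2315]
tcp_rot: [180.0, -0.0, 20.9]
wrist_force: [1.6, -0.7, 0.6]
opening: 0.0853
```

>>> arm_command --pt "-1 4.5 -3.9 0 0 0 0" --pt "-1 4.5 -3.9 0 0 0 0" --pt "-1 2.9 -2.5 0 0 0 0" --pt "-1 0 0 0 0 0 -10" --pt "-1 0 0 0 0 0 -10" --pt "-1 0 0 0 0 0 -10" --pt "-1 0 0 0 0 0 -10" --pt "-1 0 0 0 0 0 -10" --pt "-1 0 0 0 0 0 -10" --pt "-1 0 0 0 0 0 -10"

```text
time: 2.8
ee_pos: [0.5397, 0.1252, 0.2312]
tcp_rot: [-180.0, 0.0, 91.2]
wrist_force: [0.4, 0.7, -0.0]
opening: 0.0851
```

>>> arm_command --pt "-1 0 0 0 0 0 -10" --pt "-1 0 0 0 0 0 -10" --pt "-1 0 0 4 0 0 0" --pt "-1 0 0 4 0 0 0" --pt "-1 0 0 2 0 0 0" --pt "-1 0 0 0 0 0 0"

```text
time: 3.55
ee_pos: [0.5388, 0.1251, 0.1297]
tcp_rot: [-179.8, -0.0, 110.8]
wrist_force: [-0.0, -0.1, 1.0]
opening: 0.085
```

>>> arm_command --pt "-1 0 -0.4 3 0 0 0" --pt "-1 0 0 4 0 0 0" --pt "-1 0 0 3 0 0 0" --pt "-1 0 0 1.0 0 0 0" --pt "-1 0 0 0 0 0 0" --pt "1 0 0 0 0 0 0" --pt "1 0 0 0 0 0 0" --pt "1 0 0 0 0 0 0" --pt "1 0 0 0 0 0 0" --pt "1 0 0 0 0 0 0" --grip_force 25

```text
time: 4.8
ee_pos: [0.5367, 0.124, 0.0223]
tcp_rot: [179.9, 0.0, 110.8]
wrist_force: [-0.6, 0.0, 6.5]
opening: 0.0395
```

>>> arm_command --pt "1 0 0 -0.2 0 0 0" --pt "1 0 0 -0.2 0 0 0" --pt "1 0 0 0 0 0 0" --pt "1 0 0 0 0 0 0"

```text
time: 5.3
ee_pos: [0.5358, 0.1238, 0.025]
tcp_rot: [-180.0, -0.0, 110.8]
wrist_force: [-0.0, -0.0, -4.6]
opening: 0.0392
```

```bash
python3 - <<'E'
from h import *
o=bot.get_obs();print(o['ee_pos'],o['tcp_rot'],o['wrist_force'])
c=bot.camera('top');im=c['color'][112:232,222:378]
cv2.imwrite('pics/crop2.png',cv2.resize(im[:,:,::-1],None,fx=5,fy=5,interpolation=cv2.INTER_CUBIC))
E
```

```text
[0.5358266  0.12378758 0.02501352] [-1.79969474e+02 -6.12837212e-03  1.10842879e+02] [-0.02924311 -0.01369978 -4.64180554]
```

View pics/crop2.png

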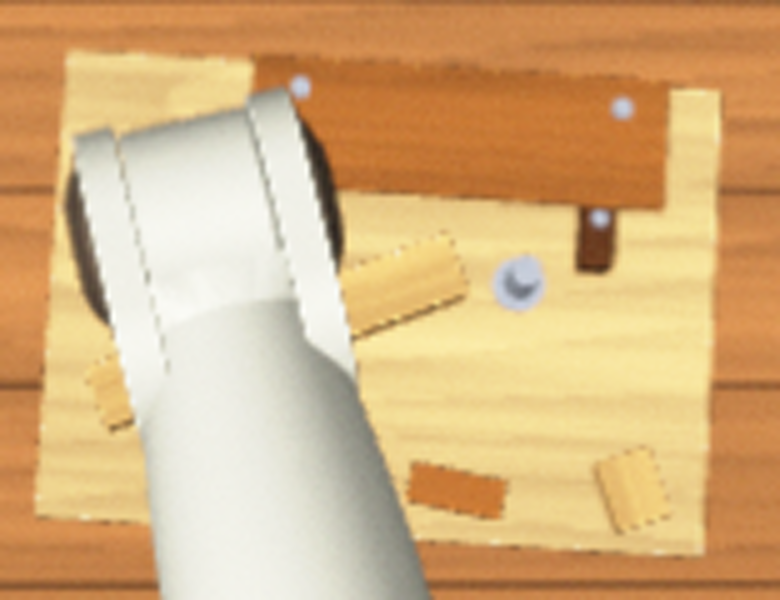

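>>> arm_command --pt "1 0 0.5 0.1 0 0 0" --pt "1 0 0.5 0 0 0 0" --pt "1 -0.5 0 0 0 0 0" --pt "1 -0.6 0 0 0 0 0" --pt "1 -0.6 0 0 0 0 0" --pt "1 -0.6 0 0 0 0 0" --pt "1 0 0 0 0 0 0"

```text
time: 6.22
ee_pos: [0.5537, 0.1054, 0.0243]
tcp_rot: [-180.0, 0.0, 110.8]
wrist_force: [1.1, 0.2, -4.0]
opening: 0.0394
```

>>> arm_command --pt "1 -0.5 0 0 0 0 0" --pt "1 -0.5 0 0 0 0 0" --pt "1 -0.5 0 0 0 0 0" --pt "1 -0.4 0 0 0 0 0" --pt "1 0 0 0 0 0 0" --pt "1 0 0 0 0 0 0"

```text
time: 6.98
ee_pos: [0.5603, 0.0882, 0.0243]
tcp_rot: [-180.0, -0.0, 110.8]
wrist_force: [-0.3, -0.1, -2.8]
opening: 0.0391
```

```bash
python3 - <<'E'
from h import *
o=bot.get_obs();print(o['ee_pos'],o['tcp_rot'],o['wrist_force'])
c=bot.camera('top');im=c['color'][112:232,222:378]
cv2.imwrite('pics/crop3.png',cv2.resize(im[:,:,::-1],None,fx=5,fy=5,interpolation=cv2.INTER_CUBIC))
E
```

```text
[0.56028521 0.08817068 0.02425677] [-1.79996518e+02 -3.10398388e-03  1.10842862e+02] [-0.28215928 -0.14176984 -2.7972785 ]
```

View pics/crop3.png

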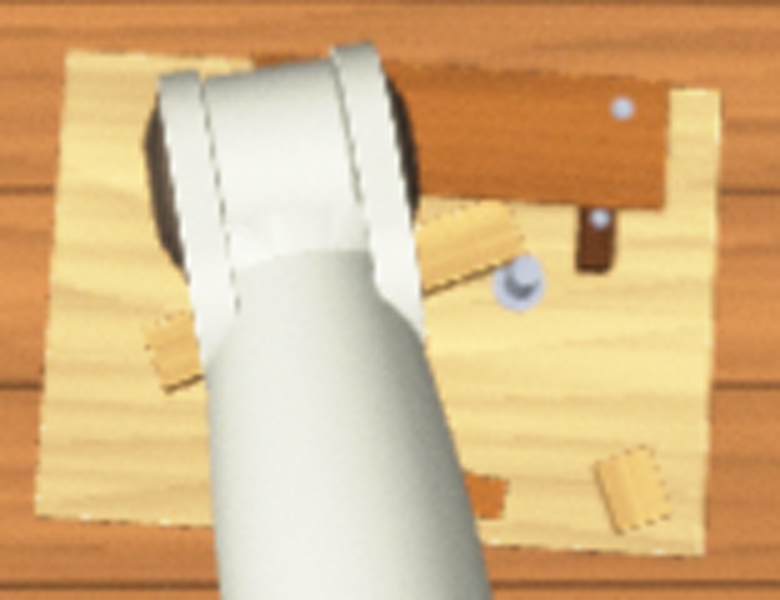

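>>> arm_command --pt "1 0 0 0.2 0 0 0" --pt "-0.3 0 0 0 0 0 0" --pt "-1 0 0 0 0 0 0" --pt "-1 0 0 0 0 0 0" --pt "-1 0 0 0 0 0 0" --pt "-1 0 0 -2 0 0 0" --pt "-1 0 0 -4 0 0 0" --pt "1 3.1 -2.15 0 0 0 0" --pt "1 3.1 -2.15 0 0 0 0" --pt "1 0 0 0 0 0 10"

```text
time: 8.28
ee_pos: [0.4966, 0.1319, 0.0827]
tcp_rot: [180.0, -0.0, 100.8]
wrist_force: [0.8, -0.3, 0.5]
opening: 0.0321
```

>>> arm_command --pt "1 0 0 0 0 0 10" --pt "1 0 0 0 0 0 4.2" --pt "1 0 0 0 0 0 0" --pt "1 0 0 0 0 0 0"

```text
time: 8.78
ee_pos: [0.4981, 0.1308, 0.0823]
tcp_rot: [180.0, -0.0, 86.7]
wrist_force: [0.3, -0.7, -0.3]
opening: -0.0004
```

```bash
python3 - <<'E'
from h import *
o=bot.get_obs();print(o['ee_pos'],o['tcp_rot'],o['wrist_force'],o['opening'])
c=bot.camera('top');im=c['color'][112:232,222:378]
s=bot.camera('scene');im2=s['color'][145:270,120:310]
a=cv2.resize(im,(520,400),interpolation=cv2.INTER_CUBIC)
b=cv2.resize(im2,(608,400),interpolation=cv2.INTER_CUBIC)
cv2.imwrite('pics/c4.png',cv2.resize(np.hstack([a,b]),(800,284))[:,:,::-1])
E
```

```text
[0.49808962 0.13076279 0.08231842] [ 1.79996499e+02 -6.75950372e-04  8.67374506e+01] [ 0.33333573 -0.73265926 -0.2771815 ] -0.0003534576977421513
```

View pics/c4.png

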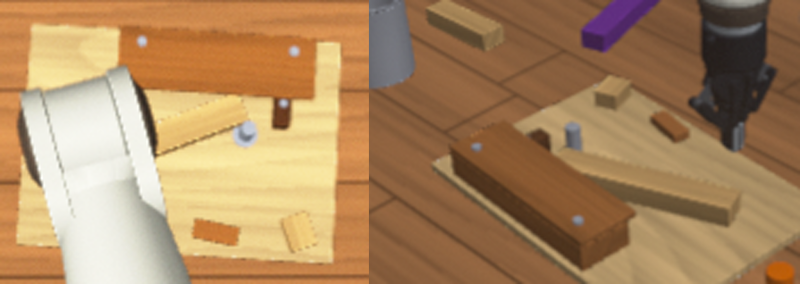

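>>> arm_command --pt "1 0 0 3 0 0 0" --pt "1 0 0 3.2 0 0 0" --pt "1 0 0.3 0 0 0 0" --pt "1 0.1 0.3 0 0 0 0" --pt "1 0.1 0.3 0 0 0 0" --pt "1 0.1 0.3 0 0 0 0" --pt "1 0.1 0.3 0 0 0 0" --pt "1 0.1 0.3 0 0 0 0"

```text
time: 9.88
ee_pos: [0.5165, 0.1348, 0.0204]
tcp_rot: [-180.0, -0.0, 86.6]
wrist_force: [-1.5, -0.2, 1.8]
opening: 0.0003
```

>>> arm_command --pt "1 0.1 0.3 0 0 0 0" --pt "1 0.1 0.3 0 0 0 0" --pt "1 0.1 0.3 0 0 0 0" --pt "1 0.1 0.3 0 0 0 0" --pt "1 0.1 0.3 0 0 0 0" --pt "1 0 0.3 0 0 0 0" --pt "1 0.1 0.3 0 0 0 0" --pt "1 0 0.3 0 0 0 0" --pt "1 0.1 0.3 0 0 0 0" --pt "1 0 0.3 0 0 0 0"

```text
time: 11.12
ee_pos: [0.5469, 0.14, 0.0202]
tcp_rot: [-180.0, -0.0, 86.6]
wrist_force: [-1.9, 1.1, 0.4]
opening: -0.0006
```

```bash
python3 - <<'E'
from h import *
o=bot.get_obs();print(o['ee_pos'],o['wrist_force'])
c=bot.camera('top');im=c['color'][112:232,222:378]
cv2.imwrite('pics/c5.png',cv2.resize(im[:,:,::-1],None,fx=5,fy=5,interpolation=cv2.INTER_CUBIC))
E
```

```text
[0.54690123 0.13999903 0.02023123] [-1.90032246  1.07867021  0.41579189]
```

View pics/c5.png

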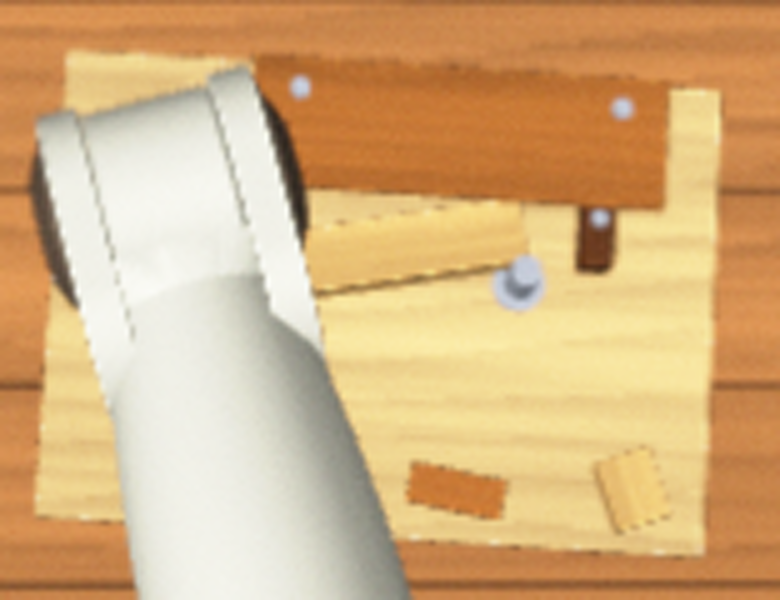

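>>> arm_command --pt "1 0.1 0.3 0 0 0 0" --pt "1 0 0.3 0 0 0 0" --pt "1 0 0.3 0 0 0 0" --pt "1 0 0.3 0 0 0 0" --pt "1 0.1 0.3 0 0 0 0" --pt "1 0 0.3 0 0 0 0" --pt "1 0 0.3 0 0 0 0" --pt "1 0 0.3 0 0 0 0" --pt "1 0 0.3 0 0 0 0" --pt "1 0 0.3 0 0 0 0"

```text
time: 12.42
ee_pos: [0.577, 0.1402, 0.0203]
tcp_rot: [-180.0, 0.0, 86.6]
wrist_force: [-1.4, 0.7, 0.0]
opening: 0.0
```

>>> arm_command --pt "1 0 0.2 0 0 0 0" --pt "1 0 0.2 0 0 0 0" --pt "1 0 0.2 0 0 0 0" --pt "1 0 0.2 0 0 0 0" --pt "1 0 0 0 0 0 0"

```text
time: 13.05
ee_pos: [0.585, 0.1397, 0.0203]
tcp_rot: [180.0, 0.0, 86.6]
wrist_force: [-0.7, -0.8, -0.5]
opening: 0.0003
```

```bash
python3 - <<'E'
from h import *
o=bot.get_obs();print(o['ee_pos'],o['wrist_force'])
c=bot.camera('top');im=c['color'][112:232,222:378]
cv2.imwrite('pics/c6.png',cv2.resize(im[:,:,::-1],None,fx=5,fy=5,interpolation=cv2.INTER_CUBIC))
E
```

```text
[0.58498269 0.13966482 0.02030897] [-0.66501622 -0.76221908 -0.49320533]
```

View pics/c6.png

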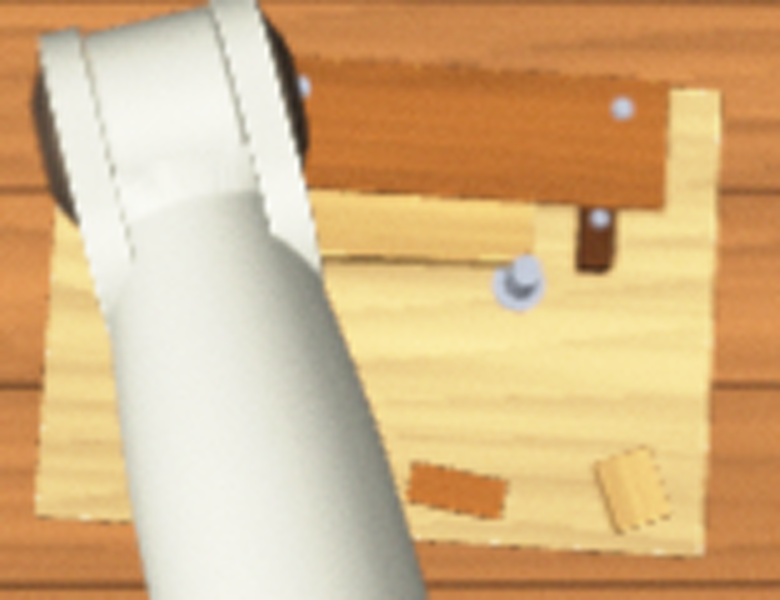

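>>> arm_command --pt "1 0 0.2 0 0 0 0" --pt "1 0 0.2 0 0 0 0" --pt "1 0 0 0 0 0 0" --pt "1 0 -0.5 0 0 0 0" --pt "1 0 -1 0 0 0 0" --pt "1 -4.5 0 0 0 0 0" --pt "1 -4.5 0 0 0 0 0" --pt "1 0 0.6 0 0 0 0" --pt "1 0 0.4 0 0 0 0" --pt "1 0 0 0 0 0 0"

```text
time: 14.35
ee_pos: [0.5787, 0.0509, 0.0203]
tcp_rot: [180.0, -0.0, 86.7]
wrist_force: [0.3, 0.1, -1.2]
opening: -0.0002
```

>>> arm_command --pt "1 0 0.2 0 0 0 0" --pt "1 0 0.2 0 0 0 0" --pt "1 0 0.2 0 0 0 0" --pt "1 0 0.2 0 0 0 0" --pt "1 0 0 0 0 0 0"

```text
time: 14.98
ee_pos: [0.5863, 0.0496, 0.0202]
tcp_rot: [-180.0, -0.0, 86.6]
wrist_force: [-2.4, 1.1, 1.2]
opening: -0.0
```

>>> arm_command --pt "1 0 0.1 0 0 0 0" --pt "1 0 0.1 0 0 0 0" --pt "1 0 0.1 0 0 0 0"

```text
time: 15.35
ee_pos: [0.5894, 0.0492, 0.0202]
tcp_rot: [-180.0, 0.0, 86.6]
wrist_force: [-2.3, 0.8, 0.2]
opening: 0.0001
```

>>> arm_command --pt "1 0 0.1 0 0 0 0" --pt "1 0 0.1 0 0 0 0"

```text
time: 15.6
ee_pos: [0.5915, 0.0491, 0.0202]
tcp_rot: [-180.0, 0.0, 86.6]
wrist_force: [-1.1, -0.4, 1.3]
opening: 0.0001
```

>>> arm_command --pt "1 0 0.1 0 0 0 0" --pt "1 0 0.1 0 0 0 0"

```text
time: 15.85
ee_pos: [0.5934, 0.0492, 0.0202]
tcp_rot: [-180.0, -0.0, 86.7]
wrist_force: [-3.0, 1.8, -0.0]
opening: 0.0002
```

>>> arm_command --pt "1 0 0.1 0 0 0 0" --pt "1 0 0.1 0 0 0 0"

```text
time: 16.1
ee_pos: [0.5938, 0.0492, 0.0202]
tcp_rot: [-179.8, -0.0, 86.7]
wrist_force: [-14.2, 2.2, 7.9]
opening: 0.0001
```

>>> arm_command --pt "1 0 0.1 0 0 0 0" --pt "1 0 0 0 0 0 0"

```text
time: 16.35
ee_pos: [0.5938, 0.0492, 0.0202]
tcp_rot: [-179.7, -0.0, 86.7]
wrist_force: [-17.1, 2.1, 9.0]
opening: -0.0003
```

>>> arm_command --pt "1 0 0.1 0 0 0 0" --pt "1 0 0 0 0 0 0"

```text
time: 16.6
ee_pos: [0.5939, 0.0492, 0.0202]
tcp_rot: [-179.6, -0.0, 86.7]
wrist_force: [-21.9, 2.9, 12.7]
opening: -0.0002
```

Three queued calls were too many here: the force reached about 22 N at the wrist, though part of that is taken by friction on the board. Backing off at once.

>>> arm_command --pt "1 0 -0.2 0 0 0 0" --pt "1 0 0 0 0 0 0"

```text
time: 16.85
ee_pos: [0.5938, 0.0492, 0.0202]
tcp_rot: [-179.8, -0.0, 86.7]
wrist_force: [-11.4, 1.1, 5.6]
opening: -0.0002
```

>>> arm_command --pt "1 0 0 0 0 0 0" --pt "1 0 -0.5 0 0 0 0" --pt "1 0 -1.5 0 0 0 0" --pt "1 5 0 0 0 0 0" --pt "1 5 0 0 0 0 0" --pt "1 4.5 0 0 0 0 0" --pt "1 0 0 0 0 0 0"

```text
time: 17.73
ee_pos: [0.5843, 0.1977, 0.0204]
tcp_rot: [179.9, -0.0, 86.8]
wrist_force: [-0.6, -0.3, -0.1]
opening: 0.0002
```

```bash
cat >> h.py <<'E'
T0=np.array([0.57252,0.02212]);A0=np.radians(-3.3977)
def tb(p):
    M=np.array([[np.cos(A0),-np.sin(A0)],[np.sin(A0),np.cos(A0)]]);return M.T@(np.array(p)[:2]-T0)
E
python3 - <<'E'
from h import *
o=bot.get_obs();print(o['ee_pos'],tb(o['ee_pos'])*1e3,o['wrist_force'])
c=bot.camera('top');im=c['color'][112:232,222:378]
cv2.imwrite('pics/c7.png',cv2.resize(im[:,:,::-1],None,fx=5,fy=5,interpolation=cv2.INTER_CUBIC))
E
```

```text
[0.58433271 0.19771605 0.02035034] [  1.38501519 175.98748828] [-0.63315758 -0.34956961 -0.09126156]
```

View pics/c7.png

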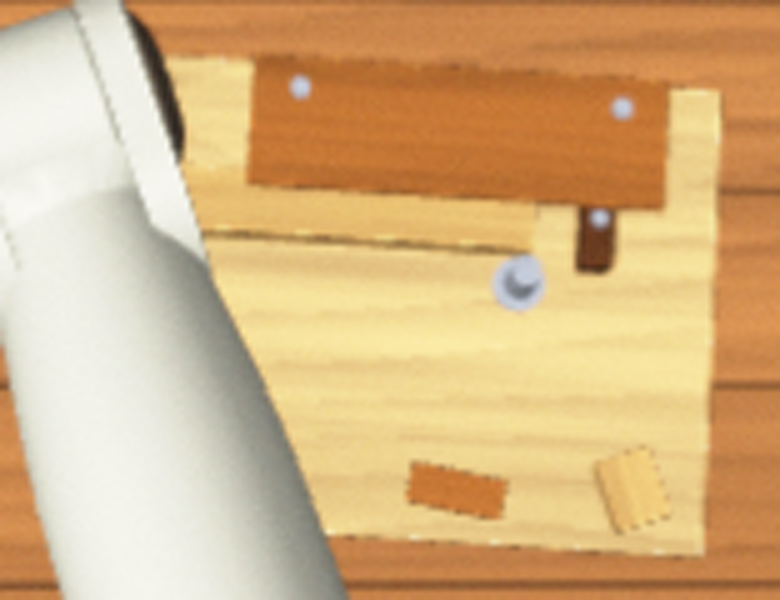

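The batten is in line: its near edge runs (205,230)→(530,250), slope 0.0615, against 0.061 for the board. Its end is at about crop x 536, roughly 28 mm from the stop.

>>> arm_command --pt "1 0 2.7 0 0 0 0" --pt "1 0 2.6 0 0 0 0" --pt "1 -0.5 0 0 0 0 0" --pt "1 -0.5 0 0 0 0 0" --pt "1 -0.3 0 0 0 0 0" --pt "1 -0.3 0 0 0 0 0" --pt "1 -0.3 0 0 0 0 0" --pt "1 0 0 0 0 0 0"

```text
time: 18.77
ee_pos: [0.6356, 0.1727, 0.0204]
tcp_rot: [180.0, 0.0, 86.6]
wrist_force: [-0.6, 0.9, 0.7]
opening: -0.0
```

>>> arm_command --pt "1 -0.2 0 0 0 0 0" --pt "1 -0.2 0 0 0 0 0" --pt "1 -0.2 0 0 0 0 0" --pt "1 -0.2 0 0 0 0 0" --pt "1 -0.2 0 0 0 0 0" --pt "1 -0.2 0 0 0 0 0" --pt "1 -0.2 0 0 0 0 0" --pt "1 -0.2 0 0 0 0 0" --pt "1 0 0 0 0 0 0"

```text
time: 19.9
ee_pos: [0.6348, 0.1565, 0.0204]
tcp_rot: [180.0, 0.0, 86.6]
wrist_force: [-0.8, 2.7, 2.5]
opening: -0.0002
```

>>> arm_command --pt "1 -0.1 0 0 0 0 0" --pt "1 -0.1 0 0 0 0 0" --pt "1 -0.1 0 0 0 0 0" --pt "1 -0.1 0 0 0 0 0"

```text
time: 20.4
ee_pos: [0.6346, 0.1529, 0.0203]
tcp_rot: [180.0, -0.0, 86.6]
wrist_force: [-0.8, 5.6, 2.3]
opening: 0.0
```

>>> arm_command --pt "1 0 0 0 0 0 0" --pt "1 -0.05 0 0 0 0 0" --pt "1 0 0 0 0 0 0"

```text
time: 20.78
ee_pos: [0.6346, 0.1524, 0.0203]
tcp_rot: [180.0, -0.0, 86.6]
wrist_force: [-1.9, 5.2, 4.1]
opening: 0.0
```

>>> arm_command --pt "1 -0.05 0 0 0 0 0" --pt "1 -0.05 0 0 0 0 0" --pt "1 0 0 0 0 0 0"

```text
time: 21.15
ee_pos: [0.6345, 0.1514, 0.0203]
tcp_rot: [-180.0, -0.0, 86.6]
wrist_force: [-1.3, 5.7, 3.4]
opening: -0.0002
```

>>> arm_command --pt "1 -0.05 0 -0.05 0 0 0" --pt "1 -0.05 0 0 0 0 0" --pt "1 0 0 0 0 0 0"

```text
time: 21.52
ee_pos: [0.6343, 0.1499, 0.0204]
tcp_rot: [-180.0, 0.0, 86.6]
wrist_force: [-0.6, 0.6, -0.8]
opening: 0.0005
```

Friction dropped with the down-force relieved; continuing in small steps.

>>> arm_command --pt "1 -0.05 0 0 0 0 0" --pt "1 -0.05 0 0 0 0 0" --pt "1 0 0 0 0 0 0"

```text
time: 21.9
ee_pos: [0.6343, 0.1491, 0.0208]
tcp_rot: [-180.0, 0.0, 86.6]
wrist_force: [0.1, 0.6, 0.4]
opening: 0.0
```

>>> arm_command --pt "1 -0.05 0 0 0 0 0" --pt "1 -0.05 0 0 0 0 0" --pt "1 0 0 0 0 0 0"

```text
time: 22.28
ee_pos: [0.6343, 0.149, 0.0208]
tcp_rot: [-180.0, -0.1, 86.7]
wrist_force: [1.2, 5.0, -1.1]
opening: -0.0004
```

```bash
python3 - <<'E'
from h import *
o=bot.get_obs();print(o['ee_pos'],tb(o['ee_pos'])*1e3,o['wrist_force'])
c=bot.camera('top');im=c['color'][112:232,222:378]
cv2.imwrite('pics/c8.png',cv2.resize(im[:,:,::-1],None,fx=5,fy=5,interpolation=cv2.INTER_CUBIC))
E
```

```text
[0.63429176 0.14901312 0.02081214] [ 54.14269449 130.33105675] [ 1.15779512  5.03687434 -1.08930195]
```

View pics/c8.png

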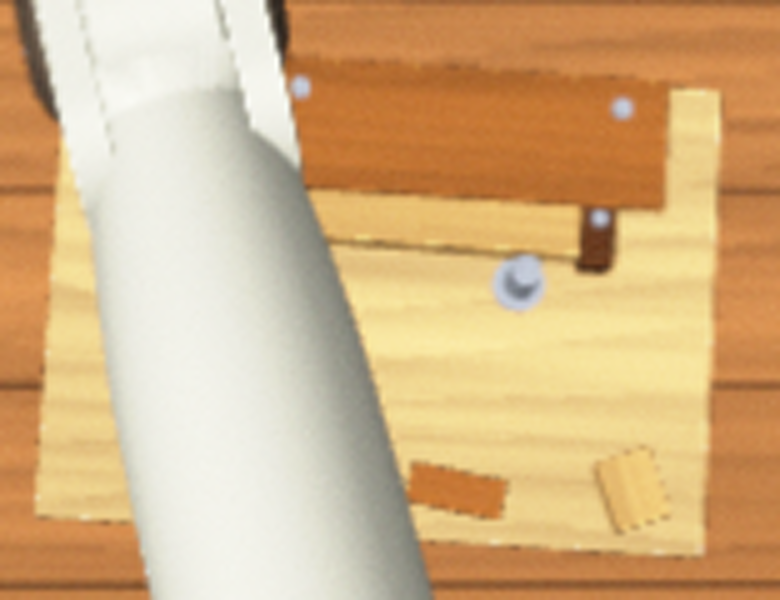

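The batten is at the stop (579,~235) and in line, and the tool has stopped at 5 N. One more small step for a firm butt.

>>> arm_command --pt "1 -0.05 0 0 0 0 0" --pt "1 0 0 0 0 0 0" --pt "1 0 0 0 0 0 0"

```text
time: 22.7
ee_pos: [0.6343, 0.149, 0.0208]
tcp_rot: [-180.0, -0.1, 86.7]
wrist_force: [-1.0, 6.8, -1.2]
opening: 0.0002
```

>>> arm_command --pt "1 0.2 0 0 0 0 0" --pt "1 1 0 0 0 0 0" --pt "1 2 0 0 0 0 0" --pt "1 0 0 -5 0 0 0" --pt "1 0 0 -5 0 0 0" --pt "1 0 -5 -3 0 0 0" --pt "1 5 -3 0 0 0 0" --pt "1 5 -3 0 0 0 0" --pt "1 5 -3 0 0 0 0" --pt "1 0 0 0 0 0 0"

```text
time: 23.95
ee_pos: [0.5029, 0.3419, 0.1509]
tcp_rot: [-180.0, -0.0, 86.9]
wrist_force: [0.3, -1.2, -0.5]
opening: -0.0003
```

```bash
python3 - <<'E'
from h import *
o=bot.get_obs();print(o['ee_pos'],o['wrist_force'])
c=bot.camera('top');im=c['color'][112:232,222:378]
cv2.imwrite('pics/c9.png',cv2.resize(im[:,:,::-1],None,fx=5,fy=5,interpolation=cv2.INTER_CUBIC))
E
```

```text
[0.50292242 0.34194146 0.15086975] [ 0.29090214 -1.23973871 -0.45933249]
```

View pics/c9.png

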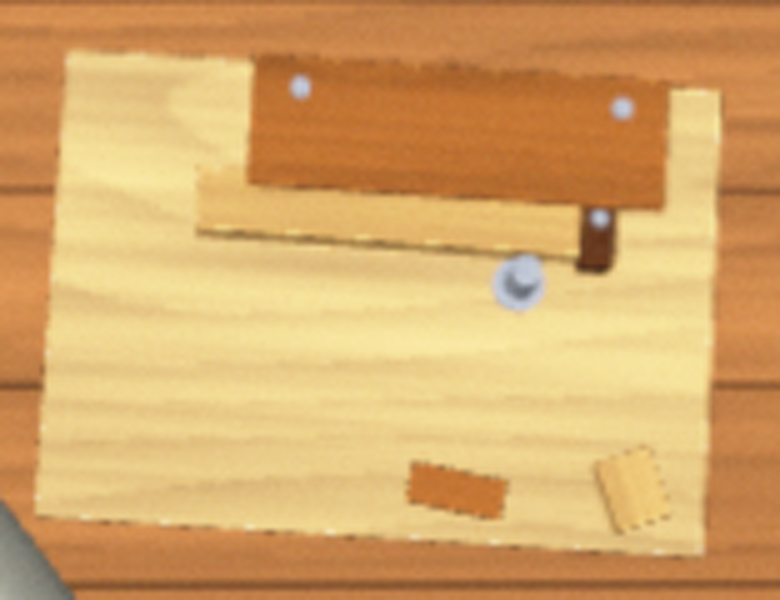

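The batten's near edge runs (198,231)→(577,255), slope 0.063. Board and lip give 0.055–0.061, so it is within about 0.01 rad. The end touches the stop at x≈578, and the wedge and block haven't moved. Handing in.

```bash
python3 -c "
from workcell import bot
print(bot.job_done())"
```

```text
the job is handed in; nothing more can be done
None
```

The batten is in place and the job is handed in, at about 24 s on the robot's clock. One force limit was pushed hard on the way.

**What I did:** I gripped the batten and tucked its end about 8 mm past the post. With the fingers shut, I then pushed near its free end and swung it about the post until it was in line. I pressed it against the facing, slid it along to the stop, butted it at 6.8 N at the wrist, and moved the arm clear.

**Last checks:**
- In the final top picture the batten is in line to about 0.01 rad, its end is at the stop, and the block and wedge have not moved.
- I judged that the batten touched the post from the pictures and pose estimates, not from a direct force reading.
- I did not re-check the bystanders on the bench; the arm never went near them at low height.

**What went wrong:** While pressing against the facing I queued three moves without reading the force between them. The wrist force peaked at about 22 N sideways with about 13 N of down-force, and I then backed off to the intended 11 N. My estimate is that board friction took up to 9 N of that, leaving roughly 12 to 20 N on the fence. That is probably under the 20 N limit but may have passed the requested 16 N, and I could not measure it directly.

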